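# Put the print box away under the wire rack

### The job

First lift the magnifier off the flat grey box and, without dropping it, lay it flat in the open tool tray beside the spatula, parallel to it and with the lens at the same end as the spatula's blade. Then slide the box flat along the table, long way in, under the empty low wire rack until its far end rests squarely against the rack's back rail. Leave the paperweight and the film can where they stand.

Things in the scene. Friction and masses are not known exactly. Their poses are not given: they have to be found in the camera images.
- photo_box: The loose flat grey print box, 130 mm long (its x), 100 mm wide (its y), 32 mm high, about 0.45 kg, closed, too wide to grasp. Origin: centre of its underside, on the table. z up. Its two ends are equivalent. At the start the magnifier lies on its lid and it stands in the open in front of the racks' mouths.
- rack: The empty low wire rack of chrome bars, fixed, 136 mm wide, 48 mm high. Bay 120 mm wide (its y), 40 mm free height. Origin: centre of its underside on the table. x: level, into the bay; open mouth at x = -65 mm, face of the back rail at x = +61 mm (bar 16 mm above the table). A box fully home has its centre at x = -4 mm, long side along x, and stands about 4 mm proud of the mouth.
- rack_mouth (a point): Middle of the mouth of the empty rack at table height; axes as the rack's.
- rack_full: A second wire rack of the same make beside the first, fixed, already filled by another box of the same kind (fixed). Same origin and axes as the rack. Left and right place of the two racks may be swapped.
- magnifier: Hand magnifier, 170 mm long, 90 g, lying flat on the box's lid (underside 32 mm above the table): wooden handle 16 x 16 mm from x = -85 to 0 mm, then a short neck and a round dark-rimmed lens 76 mm across, 14 mm high, centred at x = +47 mm. Origin: on its underside, at the lens end of the handle. x along its length towards the lens, z up.
- magnifier_lens (a point): Centre of the lens (magnifier x = +47 mm, 8 mm above the underside); axes as the magnifier's.
- magnifier_grip (a point): A good place to grip the handle near the centre of mass (magnifier x = -15 mm, 8 mm above the underside, handle 16 mm wide across y); axes as the magnifier's.
- tray: Open grey tool tray, fixed, 220 mm (x) by 150 mm (y), walls 4 mm thick and 20 mm high, inner floor 4 mm above the table. Origin: centre of its underside. A spatula is clipped in it along the -y side (centre line y = -52 mm, up to 28 mm wide, 18 mm high), its wooden handle towards -x, its steel blade towards +x.
- tray_lane (a point): Middle of the free lane of the tray (tray x = 0, y = +22 mm, on the inner floor 4 mm above the table); the lane is 212 mm long and 109 mm wide; axes as the tray's.
- paperweight: Loose steel paperweight with a knob, 52 mm across, 42 mm high, a bystander between the tray and the box; origin at the centre of its underside.
- film_can: Loose small film can with a black cap, 44 mm across, 55 mm high, a bystander between the tray and the box; origin at the centre of its underside.
Mind the look-alikes: they are no part of the job. There is more than one size of the magnifier; the one meant has the size given above.

How it is judged:
By the outcome, as a careful person would: the job done as asked, in the order asked, and still so for the second after the job is handed in, with the robot touching nothing.
It also fails if it takes over 64 s, if anything falls off the work surface, if the arm or the gripper's body presses on something with over 40 N, if the wrist force passes 120 N, or if a joint passes its speed limit or range.

### The arm

A 7-joint arm with a two-finger parallel gripper is mounted at the origin on the work surface. World frame = base frame: x ahead of the robot, y to its left, z up, the work surface at z = 0. Lengths are in m, angles in rad, forces in N, time in s.
With the tool pointing down it reaches from about 0.4 to 0.85 m from the base axis. Payload 10.4 kg.
Tool frame: the origin (TCP) lies at the very end of the fingers, on their centre line; the grasp point (between the pads) lies 19 mm behind it (manip.tcp_to_grasp is the distance from the TCP to the grasp point, in m); x points along the fingers, y is the direction in which the jaws open and shut, and the axes are right-handed (so a half turn about x gives the same grasp; the last joint's range is limited). The gripper opens to 85 mm and grips with 20 to 120 N. Pads are 22 mm wide; open, the fingers measure 114 mm over their backs; the gripper's body (76 mm by 85 mm) begins 54 mm behind the grasp point. The pads swing forward as they close: fully open they stand 13 mm farther back than shut.
Start: joints at [-1.319, 0.332, -0.065, 1.46, 0.022, 1.35, -0.088], TCP at [0.17, 0.602, 0.231] pointing down, gripper open.
Joint ranges: [-2.6, 2.6], [-0.5, 2.12], [-1.47, 1.34], [0.16, 2.42], [-1.27, 4.41], [0.06, 2.06], [-2.6, 2.6]. Speed limits (rad/s): [2.22, 2.22, 2.79, 2.79, 3.14, 3.14, 3.14].

### API

Orientations are given as a unit quaternion [x, y, z, w].
In Python, from workcell import manip, cams, hand_in gives the robot as it stands.
- The arm moves only by the shell command python3 -m handwheel 'ROWS' [FORCE]. ROWS is text: rows parted by semicolons, each of 7 numbers parted by spaces: the shift along the tool's x, y, z in mm, then the turn, a rotation vector about the tool's x, y, z in rad, then the finger opening in mm, from 0 to 85.4. A call has 1 to 8 rows; each row shifts and turns the commanded pose from where the row before left it, along the tool's axes as they then stand; what a row does not reach is not made up. A row lasts 1/10 s, in which the tool goes at most 50 mm and 8.59 degrees, less where a joint would pass 70% of its speed; a pose out of reach is approached as far as the arm can. A call with a gripper value outside its range is refused whole. The fingers move at their own pace and stop on an object; FORCE is the grip in N (left out, the last holds). Time passes only in rows, so rows that do not move let the fingers close. It gives the time, the measured TCP pose, the force and the opening at its end, in the units of the state.
- manip.get_obs(): the state, without advancing time (a new reading comes with each control period).
- cams.camera(name): name is "scene" or "side" or "wrist"; returns a dict with "color" (384x512x3 uint8, blue, green, red), "depth" (384x512 float32, m along the optical axis (not along the pixel's ray), 0 where there is no reading), "camera_matrix" (3x3 intrinsics, pixels), "origin" and "attitude" of the camera in the world; the wrist camera has in their place "T_tool_cam" (4x4, takes a point from camera to tool coordinates, whose origin is the TCP and whose axes are the tool frame's). Camera axes: x right, y down, z forward; pixel columns grow to the right and rows downward; lengths in m; the calibration is good to about 2 mm. A picture is of the moment at which its call begins: read the wrist's pose just before it.
- hand_in(): hands the job in, once; it reports no verdict.
Trained networks look in the newest picture that a camera, given by its name, has taken for a name from the list of things; names that differ only in an ending like _2 or _b are one class to them, and where a whole thing is asked for, a point or a joint stands for the part that bears it (a point fixed in the world has none). Each returns a list of dicts, best first, with "conf" (0 to 1); they miss things now and then, are a little off and sometimes report something else, mostly with a low value. They report only what shows in the picture. A call takes as long as a camera call. They do not tell look-alikes from the thing itself.
- cams.recognise(camera, thing): "box" ([left, top, width, height] in pixels, round what is visible of it).
- cams.outline_of(camera, thing): "region" (384x512 bool, what is visible of it) and "box" ([left, top, width, height] in pixels, round what is visible of it).
The state is a dict: "clock": time; "joint_pos": joint angles; "joint_velocities": joint speeds; "tau": joint torques, N m; "position": TCP position; "ee_rot": TCP orientation; "ft_force": force on the tool from outside, world axes, zero at the start; "torque": the same for the moment, N m; "grip_width": opening from 0.0 (shut) to 1.0 (fully open).
Only numpy, scipy, OpenCV 4.12 (cv2) and the standard library are available. Lean on these libraries where they do the work, as an engineer would, in place of code of your own. Each camera call takes 0.05 s, during which the arm holds its last target.

## Working session

There is one attempt and no reset: what is moved stays moved. The work goes in short steps, Python scripts to look and compute and a shell command to move; the robot and the scene stay as the last step left them, time stands still between calls to the robot, and variables do not carry over. Pictures are saved under pics/ and viewed, and the job is handed in when it is done.

```bash
ls; mkdir -p pics; cat > h.py <<'E'
import numpy as np, cv2
from scipy.spatial.transform import Rotation as R
from workcell import manip, cams, hand_in
def shot(n, name):
    o=manip.get_obs(); d=cams.camera(n); cv2.imwrite('pics/'+name,d['color']); 
    K=np.array(d['camera_matrix'])
    if 'T_tool_cam' in d:
        T=np.eye(4); T[:3,:3]=R.from_quat(o['ee_rot']).as_matrix(); T[:3,3]=o['position']; T=T@np.array(d['T_tool_cam'])
    else:
        T=np.eye(4); a=np.array(d['attitude']); T[:3,:3]=a if a.shape==(3,3) else R.from_quat(a).as_matrix(); T[:3,3]=d['origin']
    return d,K,T
def cloud(d,K,T):
    z=d['depth']; v,u=np.mgrid[:384,:512]
    p=np.stack([(u-K[0,2])/K[0,0]*z,(v-K[1,2])/K[1,1]*z,z],-1)
    return p@T[:3,:3].T+T[:3,3]
E
python3 - <<'E'
from h import *
o=manip.get_obs(); print(o)
for n in ['scene','side','wrist']:
    d,K,T=shot(n,n+'0.png'); print(n,K.tolist(),T.round(3).tolist())
    for t in ['photo_box','rack','rack_full','magnifier','tray','paperweight','film_can']:
        print(t,[(r['box'],round(r['conf'],2)) for r in cams.recognise(n,t)])
E
```

```text
pics
{'clock': 0.0, 'joint_pos': array([-1.31857714,  0.33290326, -0.06469299,  1.46094796,  0.02157129,
        1.34992863, -0.08848661]), 'joint_velocities': array([ 0.00117802, -0.0018274 ,  0.00031599,  0.00110003,  0.00076054,
       -0.00200485, -0.00101248]), 'tau': array([-1.11317720e-03, -6.25436854e+01,  4.82113136e-02, -3.91633558e+01,
        1.60916807e-02,  9.36041266e-03,  4.85177850e-05]), 'position': array([0.16950329, 0.60117042, 0.23049315]), 'ee_rot': array([ 0.09632537,  0.70049925, -0.09737503,  0.70038584]), 'ft_force': array([-0.21267841, -0.4676356 , -0.31147461]), 'torque': array([ 0.03089948, -0.02306605, -0.06950764]), 'grip_width': 0.9989786663473508}
scene [[348.1868961074931, 0.0, 253.85406989170053], [0.0, 348.1868961074931, 190.76094611619382], [0.0, 0.0, 1.0]] [[-0.629, 0.615, -0.476, 0.992], [0.778, 0.499, -0.382, 0.22], [0.003, -0.61, -0.792, 0.738], [0.0, 0.0, 0.0, 1.0]]
photo_box [([261.1, 181.4, 60.4, 59.0], 0.92)]
rack [([302.3, 254.4, 86.9, 86.5], 0.77)]
rack_full [([345.8, 206.9, 80.1, 76.4], 0.78)]
magnifier [([261.7, 180.0, 35.1, 51.9], 0.9
[... 593 characters left out ...]
.23)]
rack [([225.0, 207.6, 65.7, 59.9], 0.34)]
rack_full [([155.0, 261.7, 107.3, 102.5], 0.84)]
magnifier [([334.4, 237.9, 28.2, 41.0], 0.67), ([225.6, 205.6, 68.1, 21.8], 0.59), ([184.6, 172.1, 42.4, 13.9], 0.57)]
tray [([299.1, 153.0, 91.6, 46.9], 0.81)]
paperweight [([324.7, 190.2, 20.5, 20.7], 0.52)]
film_can [([269.6, 169.0, 13.3, 18.9], 0.87), ([225.2, 209.1, 65.1, 55.6], 0.67)]
wrist [[329.44871978860385, 0.0, 255.01523552893184], [0.0, 329.44871978860385, 189.70341284818235], [0.0, 0.0, 1.0]] [[0.272, 0.927, 0.26, 0.105], [0.962, -0.261, -0.074, 0.62], [-0.0, 0.27, -0.963, 0.374], [0.0, 0.0, 0.0, 1.0]]
photo_box []
rack []
rack_full []
magnifier []
tray []
paperweight []
film_can []
```

View pics/scene0.png

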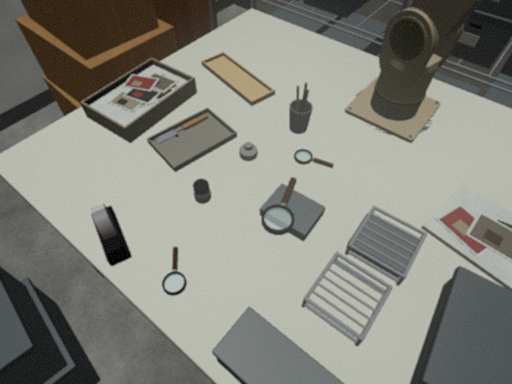

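View pics/side0.png

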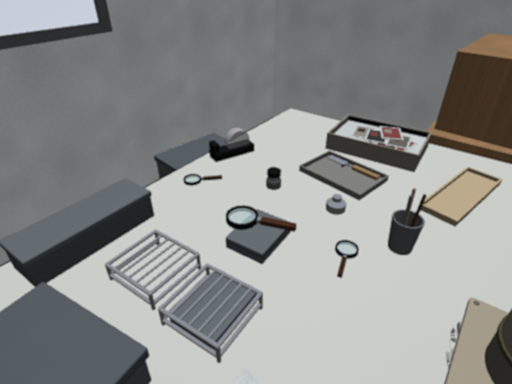

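```bash
python3 - <<'E'
from h import *
for n in ['scene','side']:
    d,K,T=shot(n,n+'1.png'); P=cloud(d,K,T)
    for t in ['photo_box','rack','rack_full','magnifier','tray','paperweight','film_can']:
        for r in cams.outline_of(n,t):
            if r['conf']<.3: continue
            m=r['region']&(d['depth']>0); q=P[m]
            q=q[q[:,2]>0.006]
            if len(q)<5: continue
            c=q.mean(0); w,v=np.linalg.eigh(np.cov(q[:,:2].T)); a=v[:,1]; s=(q[:,:2]-c[:2])@v
            print(n,t,round(r['conf'],2),[round(x) for x in r['box']],'mean',c.round(3),'ang',round(np.degrees(np.arctan2(a[1],a[0])),1),'ext',np.ptp(np.percentile(s,[1,99],axis=0),axis=0).round(3),'z',np.percentile(q[:,2],[5,50,95]).round(3))
    np.save(n+'P.npy',P)
E
```

```text
scene photo_box 0.74 [258, 186, 62, 56] mean [0.547 0.001 0.031] ang 80.3 ext [0.115 0.138] z [0.017 0.033 0.035]
scene rack 0.76 [304, 254, 86, 89] mean [0.662 0.206 0.039] ang -165.3 ext [0.148 0.155] z [0.019 0.047 0.05 ]
scene rack_full 0.82 [346, 205, 79, 78] mean [0.504 0.21  0.037] ang 102.8 ext [0.142 0.143] z [0.018 0.034 0.049]
scene rack_full 0.56 [302, 254, 92, 92] mean [0.665 0.206 0.041] ang -175.4 ext [0.135 0.139] z [0.019 0.047 0.05 ]
scene rack_full 0.55 [258, 180, 39, 56] mean [ 0.59  -0.024  0.044] ang -161.1 ext [0.073 0.163] z [0.038 0.044 0.05 ]
scene magnifier 0.97 [261, 178, 34, 56] mean [ 0.588 -0.025  0.044] ang -160.6 ext [0.074 0.163] z [0.035 0.044 0.05 ]
scene magnifier 0.85 [294, 148, 41, 19] mean [ 0.362 -0.087  0.01 ] ang 102.8 ext [0.051 0.108] z [0.007 0.009 0.013]
scene magnifier 0.57 [161, 250, 26, 48] mean [ 0.853 -0.118  0.009] ang 45.7 ext [0.049 0.108] z [0.006 0.009 0.012]
scene tray 0.61 [149, 111, 88, 61] mean [ 0.515 -0.408  0.013] ang 168.8 ext [0.151 0.218] z [0.006 0.014 0.022]
scene paperweight 0.58 [240, 139, 17, 23] mean [ 0.465 -0.
[... 522 characters left out ...]
21]
side rack_full 0.96 [158, 264, 104, 99] mean [0.485 0.216 0.035] ang 89.6 ext [0.136 0.134] z [0.019 0.033 0.048]
side magnifier 0.67 [335, 238, 28, 42] mean [ 0.362 -0.086  0.009] ang 105.2 ext [0.047 0.113] z [0.006 0.009 0.011]
side magnifier 0.58 [225, 204, 69, 26] mean [ 0.572 -0.027  0.042] ang -161.3 ext [0.074 0.164] z [0.033 0.043 0.048]
side tray 0.7 [297, 148, 93, 51] mean [ 0.508 -0.405  0.014] ang 162.5 ext [0.167 0.23 ] z [0.007 0.014 0.021]
side paperweight 0.72 [324, 190, 19, 26] mean [ 0.453 -0.222  0.025] ang -163.8 ext [0.039 0.047] z [0.008 0.025 0.042]
side film_can 0.61 [268, 167, 15, 22] mean [ 0.644 -0.217  0.036] ang -142.9 ext [0.035 0.04 ] z [0.01  0.036 0.056]
```

```bash
python3 - <<'E'
from h import *
c=cv2.imread('pics/scene0.png'); 
a=cv2.resize(c[130:300,150:340],None,fx=4,fy=4,interpolation=cv2.INTER_CUBIC)[:600]
cv2.imwrite('pics/crop0.png',a[:, :760])
allq={}
for n in ['scene','side']:
    P=np.load(n+'P.npy').reshape(-1,3); allq[n]=P
def sel(P,cx,cy,r,z0,z1):
    m=(np.hypot(P[:,0]-cx,P[:,1]-cy)<r)&(P[:,2]>z0)&(P[:,2]<z1); return P[m]
for n,P in allq.items():
    q=P[np.abs(P[:,0])<1]; t=sel(P,.75,-.3,.08,-.02,.02); print(n,'table z',np.median(t[:,2]).round(4))
    for nm,cx,cy,r,z0,z1 in [('boxtop',.54,.005,.11,.027,.0345),('mag',.58,-.025,.13,.0375,.06),('rackE',.66,.21,.115,.04,.055),('rackF',.5,.21,.115,.04,.055),('tray',.515,-.405,.16,.0155,.024),('spat',.515,-.405,.16,.0155,.024)]:
        q=sel(P,cx,cy,r,z0,z1)
        (x,y),(w,h),an=cv2.minAreaRect((q[:,:2]*1000).astype(np.float32)); 
        print(n,nm,len(q),'c',round(x,1),round(y,1),'wh',round(w,1),round(h,1),'ang',round(an,1),'z',np.median(q[:,2]).round(4))
    q=sel(P,.58,-.025,.13,.0375,.06); c=q.mean(0)
    d=np.array([np.cos(np.radians(19.4)),np.sin(np.radians(19.4))])
    s=(q[:,:2]-c[:2])@d; hnd=q[s<0.0-.005+0]  # handle part
    hh=hnd[hnd[:,2]>.045] if (hnd[:,2]>.045).sum()>20 else hnd
    w,v=np.linalg.eigh(np.cov(hnd[:,:2].T)); a=v[:,1]*np.sign(v[0,1]); print(' s',np.percentile(s,[0,1,99,100]).round(3),'handle c',hnd.mean(0).round(4),'ang',np.degrees(np.arctan2(a[1],a[0])).round(1))
    for lo in np.arange(-.1,.1,.01):
        k=q[(s>=lo)&(s<lo+.01)]
        if len(k): t=(k[:,:2]-c[:2])@[-d[1],d[0]]; print('  ',lo.round(2),len(k),t.min().round(3),t.max().round(3),k[:,2].max().round(3))
E
```

```text
scene table z 0.0007
scene boxtop 1123 c 569.5 -13.7 wh 143.2 130.8 ang 2.7 z 0.0328
scene mag 974 c 566.0 -44.4 wh 168.5 76.8 ang 32.6 z 0.0443
scene rackE 1931 c 639.8 200.9 wh 175.7 133.8 ang 0.9 z 0.0475
scene rackF 1622 c 519.5 208.7 wh 190.8 135.3 ang 2.8 z 0.0476
scene tray 723 c 512.5 -411.2 wh 295.6 222.8 ang 79.8 z 0.0194
scene spat 723 c 512.5 -411.2 wh 295.6 222.8 ang 79.8 z 0.0194
 s [-0.116 -0.109  0.054  0.056] handle c [ 0.5454 -0.0396  0.0469] ang 16.8
   -0.1 23 -0.007 0.009 0.051
   -0.09 21 -0.006 0.009 0.05
   -0.08 23 -0.007 0.009 0.052
   -0.07 19 -0.007 0.009 0.05
   -0.06 24 -0.008 0.01 0.051
   -0.05 20 -0.007 0.008 0.051
   -0.04 28 -0.008 0.008 0.051
   -0.03 21 -0.01 0.008 0.049
   -0.02 83 -0.028 0.025 0.05
   -0.01 99 -0.034 0.033 0.048
   -0.0 117 -0.039 0.036 0.048
   0.01 119 -0.039 0.038 0.05
   0.02 110 -0.038 0.037 0.049
   0.03 109 -0.036 0.035 0.05
   0.04 81 -0.03 0.029 0.05
   0.05 50 -0.017 0.019 0.05
side table z 0.0004
side boxtop 1187 c 555.4 -15.2 wh 144.1 135.6 ang 82.2 z 0.0321
side mag 887 c 558.7 -23.3 wh 166.9 78.1 ang 4.2 z 0.0435
side rackE 1787 c 638.1 201.4 wh 175.1 135.0 ang 1.4 z 0.0466
side rackF 2359 c 518.9 208.5 wh 191.6 137.4 ang 2.3 z 0.0465
side tray 598 c 508.3 -440.8 wh 235.9 222.7 ang 79.6 z 0.0189
side spat 598 c 508.3 -440.8 wh 235.9 222.7 ang 79.6 z 0.0189
 s [-0.103 -0.101  0.064  0.067] handle c [ 0.5229 -0.0436  0.0452] ang 18.3
   -0.1 36 -0.009 0.008 0.05
   -0.09 31 -0.007 0.008 0.049
   -0.08 32 -0.008 0.008 0.05
   -0.07 30 -0.008 0.007 0.05
   -0.06 35 -0.009 0.008 0.049
   -0.05 31 -0.01 0.007 0.051
   -0.04 33 -0.012 0.007 0.049
   -0.03 28 -0.008 0.007 0.051
   -0.02 21 -0.009 0.005 0.048
   -0.01 51 -0.025 0.022 0.048
   -0.0 79 -0.035 0.033 0.049
   0.01 90 -0.04 0.036 0.048
   0.02 95 -0.039 0.037 0.048
   0.03 91 -0.041 0.036 0.048
   0.04 90 -0.037 0.035 0.049
   0.05 72 -0.035 0.028 0.048
   0.06 31 -0.022 0.018 0.048
```

View pics/crop0.png

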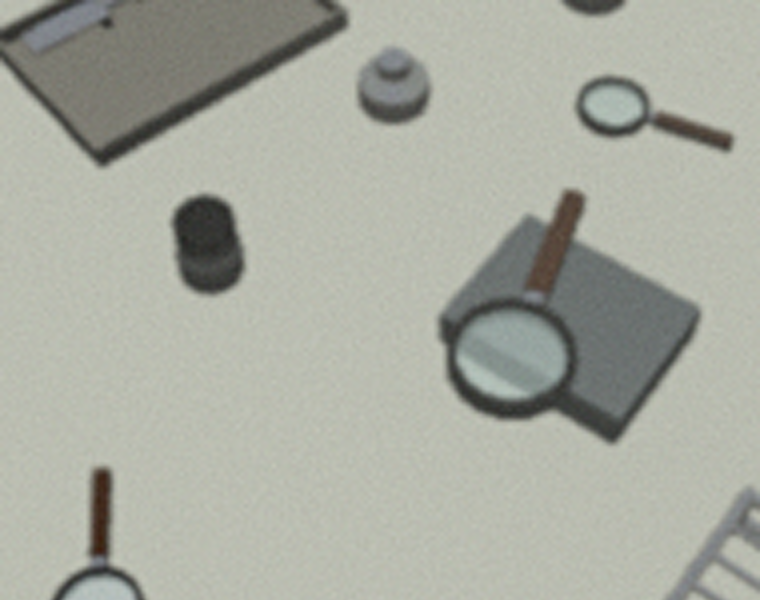

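```bash
python3 - <<'E'
from h import *
# ortho: px = (y) right... rows = x
for n in ['scene','side']:
    d=cv2.imread(f'pics/{n}1.png'); P=np.load(n+'P.npy')
    im=np.zeros((500,800,3),np.uint8)
    big=cv2.resize(P,None,fx=3,fy=3,interpolation=cv2.INTER_NEAREST).reshape(-1,3); bc=cv2.resize(d,None,fx=3,fy=3,interpolation=cv2.INTER_NEAREST).reshape(-1,3)
    X=((big[:,0]-.38)*1000*1).astype(int); Y=((big[:,1]+.5)*1000).astype(int)
    o=np.argsort(big[:,2]); X,Y,bc=X[o],Y[o],bc[o]
    m=(X>=0)&(X<500)&(Y>=0)&(Y<800)
    im[X[m],Y[m]]=bc[m]
    im=cv2.morphologyEx(im,cv2.MORPH_CLOSE,np.ones((5,5)))
    cv2.imwrite(f'pics/top_{n}.png',im[:420])
E
```

```text
(no output)
```

View pics/top_scene.png

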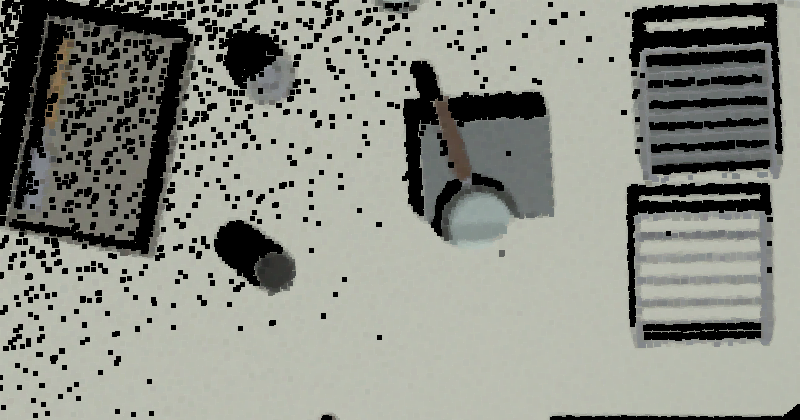

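View pics/top_side.png

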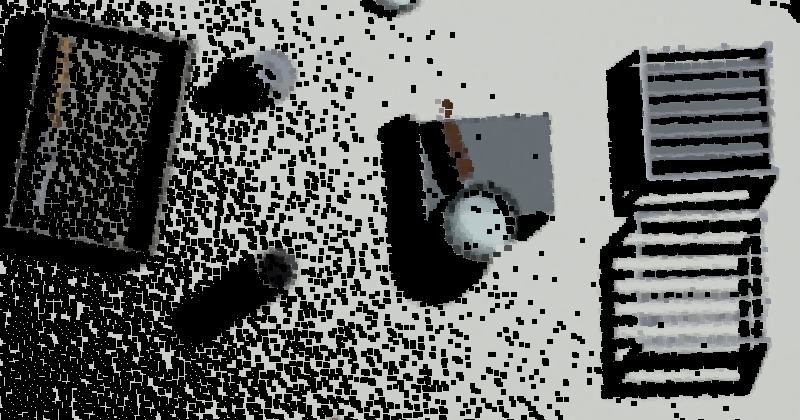

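```bash
cat >> h.py <<'E'
def tool():
    o=manip.get_obs(); M=R.from_quat(o['ee_rot']).as_matrix(); return o,M
def plan(pos,jawdeg=None):
    """report delta in tool axes (mm) to pos; rot vector to make tool x down, tool y at jawdeg (mod 180 nearest)"""
    o,M=tool(); d=np.array(pos)-o['position']
    print('t',round(o['clock'],2),'pos',o['position'].round(4),'jaw',np.degrees(np.arctan2(M[1,1],M[0,1])).round(2),'x',M[:,0].round(4),'F',o['ft_force'].round(1),'g',round(o['grip_width']*85.4,1),'j',o['joint_pos'].round(2))
    print(' shift tool mm (no turn):',(M.T@d*1000).round(1))
    if jawdeg is not None:
        best=None
        for k in (0,180):
            a=np.radians(jawdeg+k); x=np.array([0,0,-1.]); y=np.array([np.cos(a),np.sin(a),0]); Mt=np.stack([x,y,np.cross(x,y)],1)
            rv=R.from_matrix(M.T@Mt).as_rotvec()
            print('  turn rv',rv.round(4),'deg',np.degrees(np.linalg.norm(rv)).round(1), 'shift after turn', (Mt.T@d*1000).round(1))
E
python3 - <<'E'
from h import *
o,M=tool(); print(M.round(3)); plan([.53,-.04,.24],109.5)
for n in ['scene','side']:
    P=np.load(n+'P.npy').reshape(-1,3)
    m=(np.hypot(P[:,0]-.58,P[:,1]+.025)<.13)&(P[:,2]>.0375)&(P[:,2]<.06); q=P[m][:,:2]; c=q.mean(0); a=np.radians(19.4); d=np.array([np.cos(a),np.sin(a)]); s=(q-c)@d; h=q[(s<-.03)]; t=(h-c)@[-d[1],d[0]]
    A=np.polyfit((h-c)@d,t,1); print(n,c.round(4),'slope deg',np.degrees(A[0]).round(2),'grip from handle end',(c+d*(s.min()+.07)+np.array([-d[1],d[0]])*np.median(t)).round(4),'from lens',(c+d*(s.max()-.1)).round(4))
E
```

```text
[[-0.     0.271  0.962]
 [ 0.     0.962 -0.271]
 [-1.     0.    -0.   ]]
t 2.0 pos [0.1696 0.6016 0.2314] jaw 74.25 x [-0.e+00  1.e-04 -1.e+00] F [ 0.1 -0.6 -0.9] g 85.5 j [-1.32  0.33 -0.06  1.46  0.02  1.35 -0.09]
 shift tool mm (no turn): [  -8.7 -519.7  521. ]
  turn rv [-6.152e-01 -0.000e+00 -1.000e-04] deg 35.2 shift after turn [  -8.6 -725.1  125.6]
  turn rv [ 2.5264e+00 -2.0000e-04  0.0000e+00] deg 144.8 shift after turn [  -8.6  725.1 -125.6]
scene [ 0.5879 -0.025 ] slope deg -0.78 grip from handle end [ 0.544  -0.0385] from lens [ 0.5463 -0.0396]
side [ 0.5752 -0.027 ] slope deg -0.87 grip from handle end [ 0.5429 -0.0339] from lens [ 0.5445 -0.0378]
```

```bash
python3 -m handwheel '0 -34.6 34.7 0 0 0 85;0 -34.6 34.7 0 0 0 85;0 -34.6 34.7 0 0 0 85;0 -34.6 34.7 0 0 0 85;0 -34.6 34.7 0 0 0 85;0 -34.6 34.7 0 0 0 85;0 -34.6 34.7 0 0 0 85;0 -34.6 34.7 0 0 0 85' 30; python3 -m handwheel '0 -34.6 34.7 0 0 0 60;0 -34.6 34.7 0 0 0 60;0 -34.6 34.7 0 0 0 60;0 -34.6 34.7 0 0 0 60;0 -34.6 34.7 0 0 0 60;0 -34.6 34.7 0 0 0 60;0 -34.6 34.7 0 0 0 60;0 0 0 0.149 0 0 60'; python3 -m handwheel '0 0 0 0.149 0 0 60;0 0 0 0.149 0 0 60;0 0 0 0.149 0 0 60;0 0 0 0.149 0 0 60;0 0 0 0.149 0 0 60;0 0 0 0.149 0 0 60;0 0 0 0.149 0 0 60;0 0 0 0.149 0 0 60';python3 -m handwheel '0 0 0 0.149 0 0 60;0 0 0 0.149 0 0 60;0 0 0 0.149 0 0 60;0 0 0 0.149 0 0 60;0 0 0 0.149 0 0 60;0 0 0 0.149 0 0 60;0 0 0 0.149 0 0 60;0 0 0 0.149 0 0 60'; python3 - <<'E'
from h import *
plan([.544,-.037,.24],108.6)
d,K,T=shot('wrist','w1.png'); P=cloud(d,K,T); np.save('w1.npy',P); print(cams.recognise('wrist','magnifier'))
E
```

```text
clock: 2.8
position: [0.3623, 0.258, 0.2316]
ee_rot: [0.097, 0.7, -0.096, 0.701]
ft_force: [1.8, 0.7, -0.4]
grip_width: 0.996
clock: 3.6
position: [0.5311, -0.046, 0.2315]
ee_rot: [0.148, 0.69, -0.15, 0.692]
ft_force: [-1.1, 0.6, 0.5]
grip_width: 0.704
clock: 4.4
position: [0.5298, -0.0391, 0.2314]
ee_rot: [0.513, 0.487, -0.512, 0.487]
ft_force: [0.6, 0.0, 0.2]
grip_width: 0.699
clock: 5.2
position: [0.5297, -0.0391, 0.2314]
ee_rot: [0.698, 0.115, -0.698, 0.115]
ft_force: [-0.4, -0.2, -0.2]
grip_width: 0.703
t 5.2 pos [ 0.5297 -0.0391  0.2314] jaw -71.22 x [ 2.e-04  3.e-04 -1.e+00] F [-0.4 -0.2 -0.2] g 60.0 j [-0.76  0.14  0.83  1.75 -0.11  1.3  -1.15]
 shift tool mm (no turn): [ -8.6   2.6 -14.2]
  turn rv [-3.1385e+00 -4.0000e-04 -4.0000e-04] deg 179.8 shift after turn [-8.6 -2.5 14.2]
  turn rv [ 0.0031 -0.0003  0.0002] deg 0.2 shift after turn [ -8.6   2.5 -14.2]
[{'box': [191.5, 276.2, 92.4, 36.0], 'conf': 0.95}, {'box': [369.3, 243.4, 42.4, 46.2], 'conf': 0.7}, {'box': [219.8, 44.9, 82.7, 172.5], 'conf': 0.62}, {'box': [440.1, 193.3, 68.5, 137.5], 'conf': 0.18}]
```

View pics/w1.png

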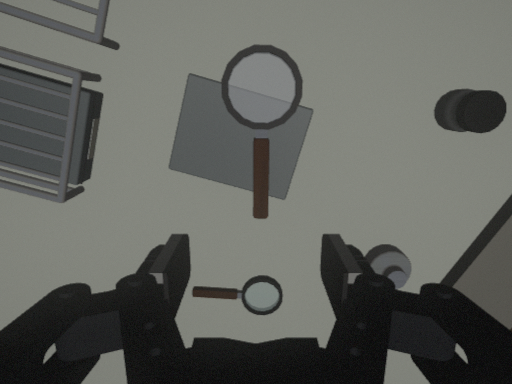

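Wrist view: box at (240,137), magnifier lens (262,87), handle (261,178); a small magnifier lies nearer (238,294); the full rack is at the left.

```bash
python3 - <<'E'
from h import *
im=cv2.imread('pics/w1.png').astype(int); P=np.load('w1.npy')
z=P[...,2]; v,u=np.mgrid[:384,:512]
m=(u>180)&(u<320)&(v>40)&(v<228)
red=(im[...,2]-im[...,0]>15)&m&(z>.038)
q=P[red][:,:2]; print(len(q),np.median(z[red]))
(c,s,a)=cv2.minAreaRect((q*1000).astype(np.float32)); print('handle rect',np.round(c,1),np.round(s,1),round(a,1))
w,V=np.linalg.eigh(np.cov(q.T)); d=V[:,1]*np.sign(V[0,1]); print('mean',q.mean(0).round(4),'axis',np.degrees(np.arctan2(d[1],d[0])).round(2))
mg=m&(z>.0385)&(z<.06); q2=P[mg][:,:2]; s=(q2-q.mean(0))@d; print('s',s.min().round(4),s.max().round(4),'grip from end', (q.mean(0)+d*(s.min()+.07)).round(4),'from lens',(q.mean(0)+d*(s.max()-.1)).round(4))
b=m&(z>.027)&(z<.0345)&(abs(im[...,2]-im[...,0])<15); qb=P[b][:,:2]
(c,s,a)=cv2.minAreaRect((qb*1000).astype(np.float32)); print('box',np.round(c,1),np.round(s,1),round(a,2),np.median(z[b]))
print('table',np.median(z[120:200,330:420]))
E
```

```text
1120 0.048183162591350664
handle rect [540.1 -42.3] [121.1  14.2] 18.7
mean [ 0.5232 -0.0476] axis 18.74
s -0.0428 0.1255 grip from end [ 0.549  -0.0389] from lens [ 0.5474 -0.0395]
box [551.3 -15. ] [ 99.9 130. ] 3.07 0.032322977060584235
table 0.0005003304204044545
```

```bash
python3 -m handwheel '0 6 -17.5 0 0 0 50;35 0 0 0 0 0 50;35 0 0 0 0 0 50;35 0 0 0 0 0 50;35 0 0 0 0 0 50;30 0 0 0 0 0 50;15 0 0 0 0 0 50;9 0 0 0 0 0 50' 40;  python3 - <<'E'
from h import *
plan([.548,-.039,.036],108.7)
shot('wrist','w2.png')
E
```

```text
clock: 6.1
position: [0.5479, -0.0391, 0.0364]
ee_rot: [-0.697, -0.118, 0.698, -0.118]
ft_force: [-0.2, -0.6, 0.2]
grip_width: 0.587
t 6.1 pos [ 0.5479 -0.0391  0.0364] jaw -70.73 x [-1.2e-03 -2.0e-04 -1.0e+00] F [-0.2 -0.6  0.2] g 50.1 j [-0.62  0.45  0.73  1.89 -0.37  0.94 -0.95]
 shift tool mm (no turn): [ 0.4 -0.1 -0.2]
  turn rv [-3.1316e+00 -3.0000e-04  1.8000e-03] deg 179.4 shift after turn [0.4 0.1 0.2]
  turn rv [0.01   0.0012 0.0002] deg 0.6 shift after turn [ 0.4 -0.1 -0.2]
```

View pics/w2.png

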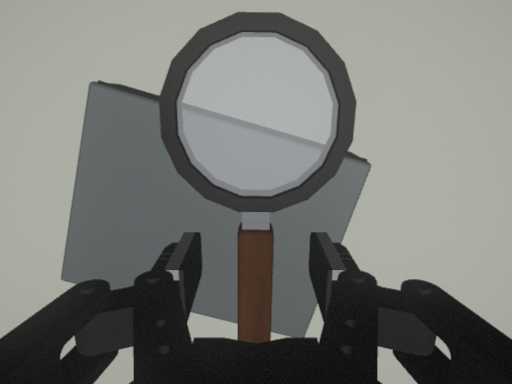

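Handle (255,285) is centred between the fingers and aligned. Closing.

```bash
python3 -m handwheel '0 0 0 0 0 0 10;0 0 0 0 0 0 10;0 0 0 0 0 0 10;0 0 0 0 0 0 10;0 0 0 0 0 0 10;0 0 0 0 0 0 10;0 0 0 0 0 0 10;0 0 0 0 0 0 10' 45; python3 -m handwheel '-5 0 0 0 0 0 10;-10 0 0 0 0 0 10;-20 0 0 0 0 0 10;-25 0 0 0 0 0 10;0 0 0 0 0 0 10';  python3 - <<'E'
from h import *
shot('wrist','w3.png')
d,K,T=shot('scene','s3.png'); P=cloud(d,K,T)
# tray rim fit
z=P[...,2]; im=d['color'].astype(int)
r=[x for x in cams.outline_of('scene','tray')]
for x in r: print(x['conf'],x['box'])
m=(P[...,0]>.38)&(P[...,0]<.65)&(P[...,1]<-.28)&(P[...,1]>-.53)&(z>.006)&(z<.025)
np.save('s3P.npy',P)
big=cv2.resize(d['color'][95:180,135:250],None,fx=6,fy=6,interpolation=cv2.INTER_CUBIC); cv2.imwrite('pics/tray3.png',big)
plan([.55,-.03,.1])
E
```

```text
clock: 6.95
position: [0.5493, -0.0391, 0.0387]
ee_rot: [0.698, 0.118, -0.696, 0.117]
ft_force: [-0.6, -0.4, 6.9]
grip_width: 0.173
clock: 7.45
position: [0.5502, -0.0394, 0.1009]
ee_rot: [0.699, 0.117, -0.695, 0.117]
ft_force: [0.6, -0.1, -1.0]
grip_width: 0.17
0.78 [148.8, 107.1, 86.6, 63.0]
t 7.6 pos [ 0.548  -0.0389  0.0972] jaw -70.86 x [-1.e-04  5.e-04 -1.e+00] F [ 0.6  0.2 -0.9] g 14.8 j [-0.67  0.36  0.78  1.85 -0.29  1.05 -1.01]
 shift tool mm (no turn): [-2.8 -7.7 -4.8]
```

View pics/w3.png

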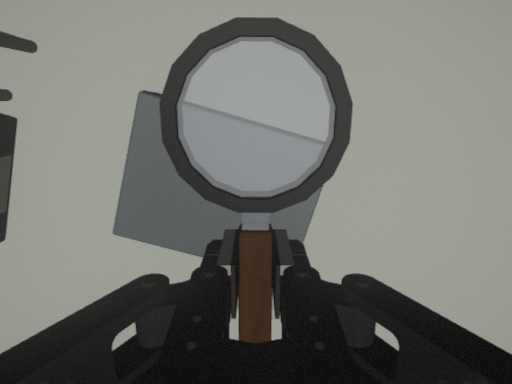

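View pics/tray3.png

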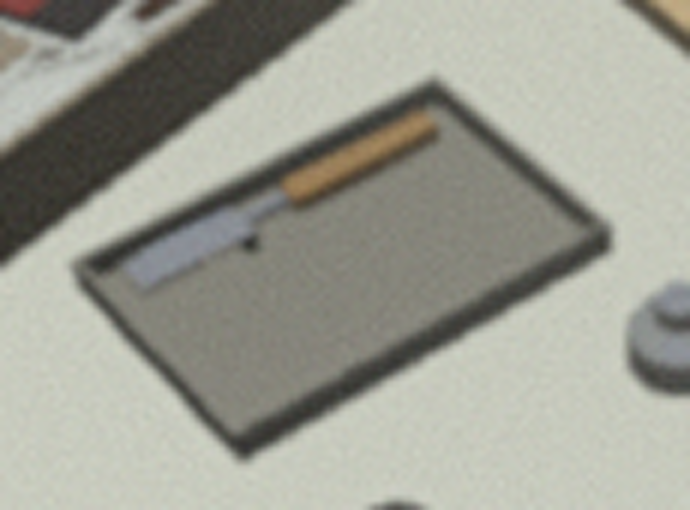

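```bash
python3 - <<'E'
from h import *
P=np.load('s3P.npy'); z=P[...,2]
def sel(P): 
    z=P[...,2]; return P[(P[...,0]>.37)&(P[...,0]<.66)&(P[...,1]<-.3)&(P[...,1]>-.56)]
for nm in ['s3P.npy','sideP.npy']:
    q=sel(np.load(nm))
    # search pose: rim points z .017-.023
    r=q[(q[:,2]>.0165)&(q[:,2]<.0225)]
    from scipy.optimize import minimize
    def cost(p):
        c,s=np.cos(p[2]),np.sin(p[2]); x=(r[:,0]-p[0]); y=(r[:,1]-p[1]); a=c*x+s*y; b=-s*x+c*y
        dx=np.abs(a)-108; dy=np.abs(b)-73
        dx=np.abs(np.abs(a)-.108); dy=np.abs(np.abs(b)-.073)
        e=np.where(np.abs(b)>.075,np.maximum(dy,dx*0),0); 
        e=np.minimum(np.hypot(dx,np.maximum(np.abs(b)-.073,0)),np.hypot(dy,np.maximum(np.abs(a)-.108,0)))
        return np.minimum(e,.006).sum()
    best=min((minimize(cost,[.51+i*.01,-.405+j*.01,np.radians(-10.2+k*2)],method='Nelder-Mead',options=dict(xatol=1e-5,fatol=1e-6,initial_simplex=None)) for i in(-1,0,1) for j in (-1,0,1) for k in (-1,0,1)),key=lambda s:s.fun)
    p=best.x; print(nm,len(r),p[:2].round(4),np.degrees(p[2]).round(2),best.fun/len(r))
# corner check with scene camera
d,K,T=shot('scene','s4.png')
for (u,v) in [(207.2,109.2),(148,139.2),(175,167.5),(235.8,133.3)]:
    ray=T[:3,:3]@[(u-K[0,2])/K[0,0],(v-K[1,2])/K[1,1],1]; t=(.02-T[2,3])/ray[2]; print((T[:3,3]+t*ray).round(4))
E
```

```text
s3P.npy 626 [ 0.5155 -0.4008] -10.99 0.003100023685954469
sideP.npy 564 [ 0.5144 -0.4009] -10.85 0.003254223959665003
[ 0.3996 -0.4463  0.02  ]
[ 0.6077 -0.487   0.02  ]
[ 0.6341 -0.3442  0.02  ]
[ 0.4262 -0.3036  0.02  ]
```

```bash
python3 -m handwheel '-10 0 0 0.131 0 0 10;-10 0 0 0.131 0 0 10;0 0 0 0.131 0 0 10;0 0 0 0.131 0 0 10;0 0 0 0 0 0 10';  python3 - <<'E'
from h import *
plan([.5043,-.3752,.06],-100.9)
E
```

```text
clock: 8.15
position: [0.5477, -0.039, 0.1165]
ee_rot: [-0.703, 0.068, 0.704, 0.068]
ft_force: [0.3, 0.6, -0.4]
grip_width: 0.172
t 8.15 pos [ 0.5477 -0.039   0.1165] jaw -101.01 x [-1.4e-03 -6.0e-04 -1.0e+00] F [ 0.3  0.6 -0.4] g 14.7 j [-0.76  0.36  0.9   1.84 -0.32  1.1  -1.51]
 shift tool mm (no turn): [ 56.8 338.2 -21.7]
  turn rv [-0.0019  0.0013 -0.0008] deg 0.1 shift after turn [ 56.5 338.3 -20.9]
  turn rv [ 3.1397e+00 -1.3000e-03 -2.1000e-03] deg 179.9 shift after turn [  56.5 -338.3   20.9]
```

```bash
python3 -m handwheel '0 20 -1 0 0 0 10;0 40 -3 0 0 0 10;0 45 -3 0 0 0 10;0 45 -3 0 0 0 10;0 45 -3 0 0 0 10;0 45 -3 0 0 0 10;0 45 -3 0 0 0 10;0 38 -2 0 0 0 10';python3 -m handwheel '0 15 0 0 0 0 10;20 0 0 0 0 0 10;20 0 0 0 0 0 10;15 0 0 0 0 0 10;0 0 0 0 0 0 10';   python3 - <<'E'
from h import *
plan([.5043,-.3752,.012],-100.9)
d,K,T=shot('wrist','w5.png');np.save('w5.npy',cloud(d,K,T)); shot('scene','s5.png')
E
```

```text
clock: 8.95
position: [0.5066, -0.3626, 0.1166]
ee_rot: [-0.704, 0.066, 0.704, 0.066]
ft_force: [1.0, -0.1, 0.1]
grip_width: 0.167
clock: 9.45
position: [0.5038, -0.3739, 0.0597]
ee_rot: [-0.703, 0.066, 0.705, 0.067]
ft_force: [0.7, 0.6, -0.6]
grip_width: 0.17
t 9.45 pos [ 0.5038 -0.3739  0.0597] jaw -100.76 x [-0.0036  0.0022 -1.    ] F [ 0.7  0.6 -0.6] g 14.5 j [-0.05  0.63  0.84  1.67 -0.51  1.09 -0.82]
 shift tool mm (no turn): [47.7  1.3 -0.9]
  turn rv [0.0024 0.004  0.0015] deg 0.3 shift after turn [47.7  1.2 -0.8]
  turn rv [-3.1392e+00 -2.3000e-03  6.2000e-03] deg 179.9 shift after turn [47.7 -1.2  0.8]
```

View pics/w5.png

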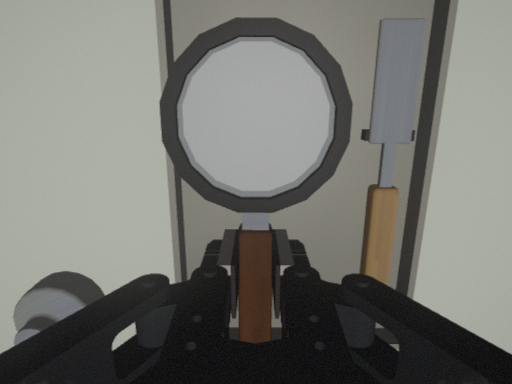

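View pics/s5.png

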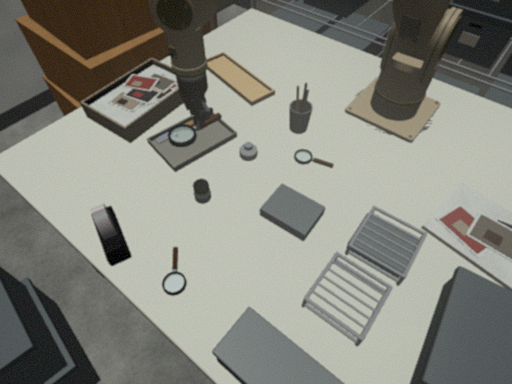

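```bash
python3 - <<'E'
from h import *
P=np.load('w5.npy'); im=cv2.imread('pics/w5.png').astype(int); z=P[...,2]; v,u=np.mgrid[:384,:512]
def ax(m,nm):
    q=P[m][:,:2]; w,V=np.linalg.eigh(np.cov(q.T)); d=V[:,1]*np.sign(V[0,1]); print(nm,len(q),q.mean(0).round(4),np.degrees(np.arctan2(d[1],d[0])).round(2),np.median(z[m]).round(4)); return q.mean(0),d
sp=(u>355)&(u<425)&(v<290)&(z>.008)&(z<.03)&~((u>400)&(v>150))&~((v>125)&(v<145))
c,d=ax(sp,'spatula')
ax(sp&(v>185),'sp handle'); ax(sp&(v<125),'blade')
hd=(u>238)&(u<274)&(v>228)&(v<342)&(im[...,2]-im[...,0]>15); ax(hd,'mag handle')
for v0 in (20,60,100,150,200,240):
    row=z[v0]; 
    L=[i for i in range(140,215) if .014<row[i]<.026]; Rr=[i for i in range(405,470) if .014<row[i]<.026]
    for nm,k in (('L',L),('R',Rr)):
        if k: print(v0,nm,k[0],k[-1],P[v0,k].mean(0).round(4))
lens=(u>150)&(u<360)&(v>10)&(v<215)&(z>.05); q=P[lens][:,:2]; print('lens',q.min(0),q.max(0),((q.min(0)+q.max(0))/2).round(4))
E
```

```text
spatula 8294 [ 0.5361 -0.4572] -11.38 0.0148
sp handle 2806 [ 0.4806 -0.4456] -9.41 0.018
blade 4791 [ 0.5706 -0.4642] -9.21 0.0145
mag handle 3617 [ 0.4904 -0.3707] -11.03 0.0692
20 L 157 168 [ 0.6179 -0.3474  0.0192]
20 R 405 455 [ 0.5928 -0.4815  0.0168]
60 L 160 169 [ 0.5993 -0.3437  0.0199]
60 R 405 449 [ 0.5738 -0.4787  0.017 ]
100 R 405 443 [ 0.5535 -0.4769  0.0173]
150 L 166 166 [ 0.5537 -0.3323  0.0201]
150 R 424 435 [ 0.5261 -0.4768  0.0192]
200 L 170 179 [ 0.5243 -0.3293  0.0192]
200 R 416 428 [ 0.4972 -0.4712  0.019 ]
240 L 173 181 [ 0.4995 -0.3245  0.0193]
240 R 410 421 [ 0.4723 -0.4662  0.0188]
lens [ 0.52252473 -0.4239263 ] [ 0.60198406 -0.34581836] [ 0.5623 -0.3849]
```

```bash
python3 -m handwheel '0 5 0 0 0 0 10;15 0 0 0 0 0 10;15 0 0 0 0 0 10;10 0 0 0 0 0 10;5 0 0 0 0 0 10;2 0 0 0 0 0 10;0 0 0 0 0 0 10;0 0 0 0 0 0 10';   python3 - <<'E'
from h import *
plan([.5043,-.3752,.012],-100.9)
d,K,T=shot('wrist','w6.png')
E
```

```text
clock: 10.35
position: [0.5042, -0.3801, 0.0157]
ee_rot: [0.704, -0.067, -0.704, -0.067]
ft_force: [0.3, -0.1, -0.5]
grip_width: 0.176
t 10.35 pos [ 0.5042 -0.3801  0.0157] jaw -100.9 x [ 6.e-04 -3.e-04 -1.e+00] F [ 0.3 -0.1 -0.5] g 15.0 j [-0.01  0.68  0.8   1.68 -0.56  1.02 -0.78]
 shift tool mm (no turn): [ 3.7 -4.8  0.9]
  turn rv [ 0.     -0.0006 -0.0002] deg 0.0 shift after turn [ 3.7 -4.8  0.9]
  turn rv [-3.1415e+00  4.0000e-04 -1.0000e-03] deg 180.0 shift after turn [ 3.7  4.8 -0.9]
```

View pics/w6.png

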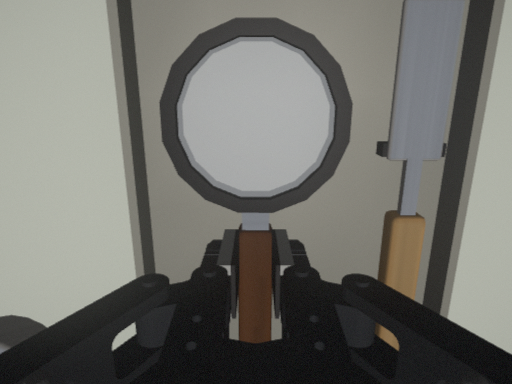

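```bash
python3 -m handwheel '2 0 0 0 0 0 10;1 0 0 0 0 0 10;1 0 0 0 0 0 10;0 0 0 0 0 0 10'; python3 -m handwheel '1 0 0 0 0 0 10;0 0 0 0 0 0 10'; python3 -m handwheel '1 0 0 0 0 0 10;0 0 0 0 0 0 10'
```

```text
clock: 10.8
position: [0.5039, -0.3798, 0.0111]
ee_rot: [-0.704, 0.067, 0.704, 0.067]
ft_force: [-1.1, 0.6, -0.5]
grip_width: 0.168
clock: 11.0
position: [0.5041, -0.3799, 0.0108]
ee_rot: [0.704, -0.067, -0.704, -0.067]
ft_force: [-1.4, 1.7, 5.3]
grip_width: 0.169
clock: 11.2
position: [0.504, -0.38, 0.0107]
ee_rot: [0.704, -0.067, -0.704, -0.068]
ft_force: [-4.8, 5.5, 16.7]
grip_width: 0.169
```

```bash
python3 -m handwheel '-1 0 0 0 0 0 10;0 0 0 0 0 0 10;0 0 0 0 0 0 36;0 0 0 0 0 0 36;0 0 0 0 0 0 36;0 0 0 0 0 0 36;0 0 0 0 0 0 36'; python3 -m handwheel '-15 0 0 0 0 0 36;-35 0 0 0 0 0 36;-45 0 0 0 0 0 36;-45 0 0 0 0 0 36;0 0 0 0 0 0 36';  python3 - <<'E'
from h import *
plan([.5,-.15,.1],0)
d,K,T=shot('wrist','w7.png');np.save('w7.npy',cloud(d,K,T))
d,K,T=shot('scene','s7.png');np.save('s7.npy',cloud(d,K,T))
E
```

```text
clock: 11.9
position: [0.5039, -0.3799, 0.0101]
ee_rot: [-0.704, 0.067, 0.704, 0.067]
ft_force: [-0.4, 0.1, 0.6]
grip_width: 0.422
clock: 12.4
position: [0.5058, -0.3826, 0.1577]
ee_rot: [0.707, -0.069, -0.701, -0.066]
ft_force: [0.2, -1.2, -0.8]
grip_width: 0.421
t 12.4 pos [ 0.5058 -0.3826  0.1577] jaw -100.95 x [ 0.0084 -0.005  -1.    ] F [ 0.2 -1.2 -0.8] g 35.9 j [-0.09  0.53  0.91  1.58 -0.44  1.24 -0.86]
 shift tool mm (no turn): [  56.4 -227.5   50.4]
  turn rv [-1.7619 -0.0037 -0.0105] deg 100.9 shift after turn [  57.7   -5.8 -232.6]
  turn rv [ 1.3797 -0.01    0.0035] deg 79.1 shift after turn [ 57.7   5.8 232.6]
```

View pics/w7.png

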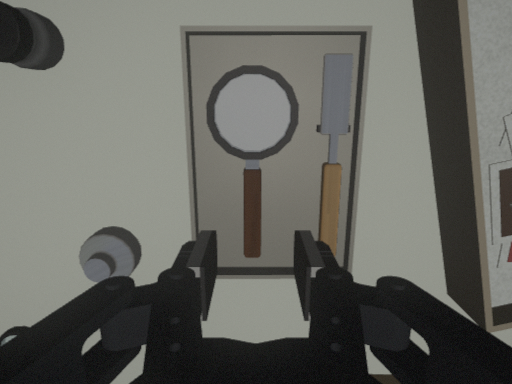

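```bash
python3 - <<'E'
from h import *
from scipy.optimize import minimize
P=np.load('s7.npy').reshape(-1,3)
b=P[(np.hypot(P[:,0]-.55,P[:,1]+.015)<.1)&(P[:,2]>.028)&(P[:,2]<.036)]
print('box',cv2.minAreaRect((b[:,:2]*1000).astype(np.float32)))
for nm,F in (('scene',P),('side',np.load('sideP.npy').reshape(-1,3))):
  for (x0,x1,z0) in ((.56,.75,.042),(.40,.575,.042)):
    r=F[(F[:,0]>x0)&(F[:,0]<x1)&(F[:,1]>.08)&(F[:,1]<.32)&(F[:,2]>z0)&(F[:,2]<.054)]
    (c,s,a)=cv2.minAreaRect((r[:,:2]*1000).astype(np.float32)); print(nm,'rack',x0,np.round(c,1),np.round(s,1),round(a,2),len(r))
    h=np.histogram(r[:,0],np.arange(x0,x1,.006)); print(h[0]); h=np.histogram(r[:,1],np.arange(.1,.32,.006)); print(h[0])
im=cv2.imread('pics/s7.png'); cv2.imwrite('pics/rack7.png',cv2.resize(im[195:350,250:440],None,fx=4,fy=3.8,interpolation=cv2.INTER_CUBIC))
E
```

```text
box ((548.7662353515625, -14.456855773925781), (102.28010559082031, 130.28472900390625), 3.242431640625)
scene rack 0.56 [643.5 200.8] [168.1 134.2] 1.04 1782
[ 45   0   0   0   0 107 143  18  21 152  27  22  73 114  25  25 167  24
  24  82 118  24  29 171  28  26  91 225   1   0   0]
[  0   0   0   0   0  40 174  71  64  64  64  63  64  67  64  65  62  65
  63  65  67  65  71  65  68  69 112 197  13   0   0   0   0   0   0   0]
scene rack 0.4 [492.7 208.1] [137.7 133.7] 2.39 1378
[  0   0   0   8 100  99  14  24 114  23  17  81  70  16  28 115  30  17
  83  75  18  34 121  27  18  87 151   8   0]
[  0   0   0   0   0   0  18 110  75  47  47  50  49  51  51  50  46  52
  53  51  54  53  53  53  54  54  56  74 141  36   0   0   0   0   0   0]
side rack 0.56 [642.7 201.4] [166.7 134.6] 0.83 1584
[  7   0   0   0  11 228  46  21  37 154  16  20 134  48  21  37 142  20
  20 129  40  17  44 128  18  19 170  57   0   0   0]
[  0   0   0   0   0  10 149  75  45  56  51  48  55  58  59  55  59  56
  62  57  60  65  64  61  66  69  70 202  32   0   0   0   0   0   0   0]
side rack 0.4 [491.5 208.5] [136.4 134.9] 3.23 2062
[  0   0   0  72 234  67  34  85 156  32  34 176  61  27  85 144  30  27
 169  57  28  81 130  26  36 205  66   0   0]
[  0   0   0   0   0   0  13 160 130  64  61  61  68  64  66  73  67  70
  73  70  79  74  82  76  79  90  86 101 244 111   0   0   0   0   0   0]
```

View pics/rack7.png

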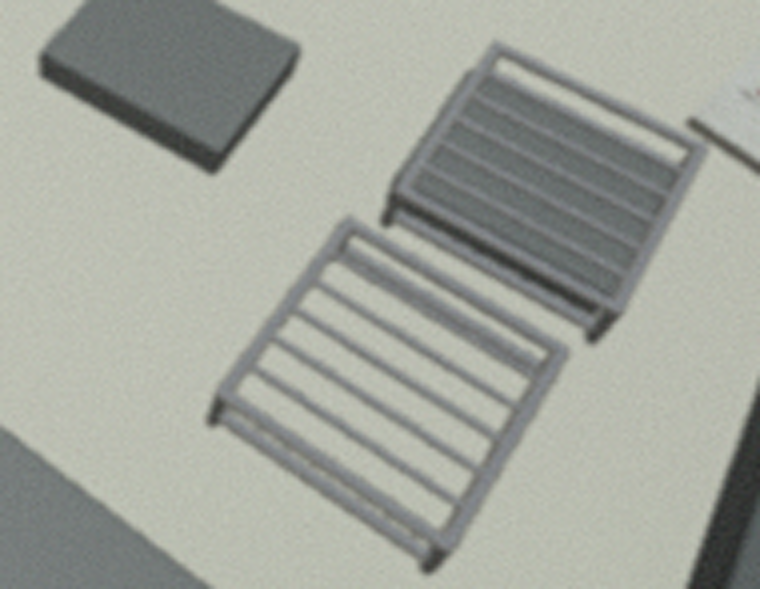

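```bash
python3 - <<'E'
from h import *
for nm in ('s7.npy','sideP.npy'):
    F=np.load(nm).reshape(-1,3)
    r=F[(F[:,0]>.58)&(F[:,0]<.75)&(F[:,1]>.1)&(F[:,1]<.3)&(F[:,2]>.042)&(F[:,2]<.054)]
    (c,s,a)=cv2.minAreaRect((r[:,:2]*1000).astype(np.float32)); print(nm,np.round(c,1),np.round(s,1),round(a,2),len(r), np.percentile(r[:,1],[.5,99.5]))
    # side bars
    for lo,hi in ((.58,.603),(.708,.75)):
        k=r[(r[:,0]>lo)&(r[:,0]<hi)&(r[:,1]>.145)&(r[:,1]<.255)]; A=np.polyfit(k[:,1],k[:,0],1); print(' bar x at y=.2',np.polyval(A,.2).round(4),'angle',np.degrees(np.arctan(A[0])).round(2),np.ptp(k[:,0]).round(3))
    bk=F[(F[:,0]>.605)&(F[:,0]<.705)&(F[:,1]>.245)&(F[:,1]<.29)&(F[:,2]>.008)&(F[:,2]<.03)]; print('rail pts',len(bk), np.percentile(bk[:,1],[5,50,95]) if len(bk) else '')
E
```

```text
s7.npy [659.1 201.1] [136.7 134.4] 0.89 1737 [0.13449321 0.26820555]
 bar x at y=.2 0.5962 angle -0.92 0.01
 bar x at y=.2 0.7238 angle -1.08 0.01
rail pts 35 [0.25966735 0.26112728 0.26225824]
sideP.npy [657.7 201.9] [136. 135.] 1.4 1577 [0.13577413 0.26877825]
 bar x at y=.2 0.5932 angle -0.97 0.01
 bar x at y=.2 0.7208 angle -1.06 0.011
rail pts 181 [0.26143047 0.26576127 0.26831888]
```

```bash
python3 -m handwheel '0 0 0 -0.105 0 0 60;0 0 0 -0.104 0 0 85;0 -45 5 0 0 0 85;0 -46 6 0 0 0 85;0 -46 6 0 0 0 85;0 -46 6 0 0 0 85;0 -46 6 0 0 0 85;0 -46 6 0 0 0 85'; python3 -m handwheel '0 -46 6 0 0 0 85;0 -46 6 0 0 0 85;0 0 0 0 0 0 85';  python3 - <<'E'
from h import *
plan([.455,-.015,.006],-89)
d,K,T=shot('wrist','w8.png');np.save('w8.npy',cloud(d,K,T))
E
```

```text
clock: 13.3
position: [0.4625, -0.1036, 0.1493]
ee_rot: [-0.707, -0.007, 0.708, -0.007]
ft_force: [0.7, -0.1, -0.6]
grip_width: 0.993
clock: 13.6
position: [0.4485, -0.0078, 0.1495]
ee_rot: [-0.706, -0.01, 0.708, -0.009]
ft_force: [0.1, -0.7, -0.2]
grip_width: 0.995
t 13.6 pos [ 0.4485 -0.0078  0.1495] jaw -88.43 x [-0.0018  0.0015 -1.    ] F [ 0.1 -0.7 -0.2] g 85.0 j [-0.87 -0.03  0.79  2.04  0.02  1.12 -1.63]
 shift tool mm (no turn): [143.5   7.6  -6.5]
  turn rv [0.0099 0.0018 0.0016] deg 0.6 shift after turn [143.5   7.3  -6.3]
  turn rv [-3.1317e+00 -2.4000e-03  2.8000e-03] deg 179.4 shift after turn [143.5  -7.3   6.3]
```

View pics/w8.png

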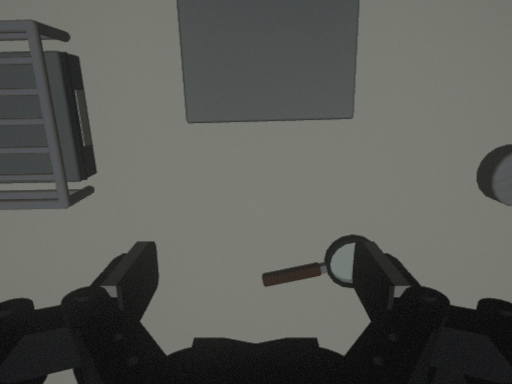

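```bash
python3 - <<'E'
from h import *
P=np.load('w8.npy'); q=P[235:290,325:375]; q=q[(q[...,2]>.006)&(q[...,2]<.02)]; print('small lens max',q.min(0),q.max(0))
b=P[0:122,180:360].reshape(-1,3); b=b[(b[:,2]>.027)&(b[:,2]<.036)]; print('box near edge x',b[:,0].min(),b[:,1].min(),b[:,1].max())
E
python3 -m handwheel '30 7 -6 0.01 0 0 85;35 0 0 0 0 0 85;35 0 0 0 0 0 85;30 0 0 0 0 0 85;13 0 0 0 0 0 85;0 0 0 0 0 0 85'
python3 - <<'E'
from h import *
plan([.489,-.015,.006],-89)
d,K,T=shot('wrist','w9.png')
shot('side','sd9.png')
E
```

```text
small lens max [ 0.34300122 -0.11353271  0.00601189] [ 0.39586215 -0.07641866  0.01167101]
box near edge x 0.4990313737782436 -0.08228738796167265 0.05047319878695594
clock: 14.25
position: [0.4543, -0.0224, 0.0053]
ee_rot: [-0.706, -0.002, 0.709, -0.003]
ft_force: [0.0, 0.6, 1.2]
grip_width: 0.999
t 14.25 pos [ 0.4543 -0.0224  0.0053] jaw -89.6 x [-0.0045 -0.0025 -1.    ] F [0.  0.6 1.2] g 85.3 j [-0.75  0.3   0.77  2.15 -0.29  0.8  -1.35]
 shift tool mm (no turn): [ -0.9  -7.2 -34.8]
  turn rv [-0.0104  0.0045 -0.0024] deg 0.7 shift after turn [ -0.7  -6.8 -34.8]
  turn rv [ 3.1312 -0.0038 -0.007 ] deg 179.4 shift after turn [-0.7  6.8 34.8]
```

View pics/w9.png

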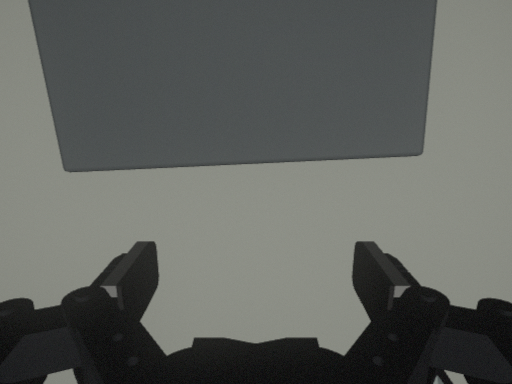

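View pics/sd9.png

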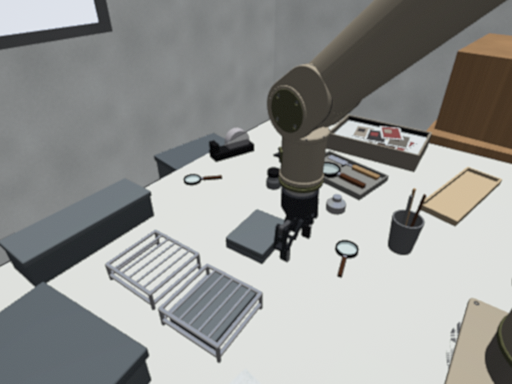

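```bash
python3 -m handwheel '0 -7 0 -0.01 0 0 85;0 0 -12 0 0 0 85;0 0 -10 0 0 0 85;0 0 -6 0 0 0 85;0 0 -5 0 0 0 85;0 0 -5 0 0 0 85;0 0 -5 0 0 0 85;0 0 0 0 0 0 85'
python3 - <<'E'
from h import *
plan([.489,-.015,.006],-89)
d,K,T=shot('wrist','w10.png')
E
```

```text
clock: 15.15
position: [0.4999, -0.0131, 0.0073]
ee_rot: [0.707, 0.006, -0.707, 0.007]
ft_force: [0.8, -0.5, -0.0]
grip_width: 0.995
t 15.15 pos [ 0.4999 -0.0131  0.0073] jaw -88.93 x [ 7.e-04 -3.e-04 -1.e+00] F [ 0.8 -0.5 -0. ] g 85.0 j [-0.7   0.39  0.73  2.04 -0.35  0.84 -1.32]
 shift tool mm (no turn): [ 1.3  1.7 10.9]
  turn rv [ 0.0012 -0.0007 -0.0003] deg 0.1 shift after turn [ 1.3  1.7 10.9]
  turn rv [-3.1404e+00  5.0000e-04 -1.0000e-03] deg 179.9 shift after turn [  1.3  -1.7 -10.9]
```

View pics/w10.png

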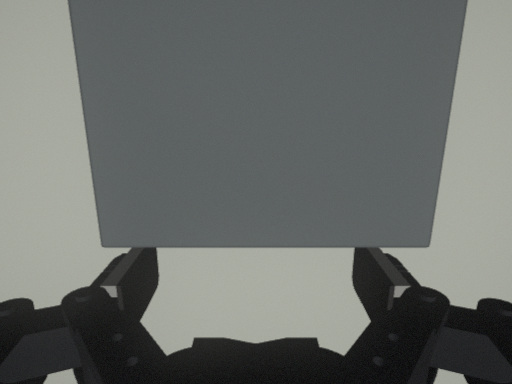

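```bash
python3 -m handwheel '0 0 -8 0 0 0 85;0 0 -12 0 0 0 85;0 0 -13 0 0 0 85;0 0 -13 0 0 0 85;0 0 -13 0 0 0 85;0 0 -12 0 0 0 85;0 0 -8 0 0 0 85;0 0 -4 0 0 0 85'
python3 -m handwheel '0 0 0 0 0 0 85'
python3 - <<'E'
from h import *
plan([.6,-.015,.006],-89)
d,K,T=shot('wrist','w11.png'); P=cloud(d,K,T)
d2,K2,T2=shot('scene','s11.png'); Q=cloud(d2,K2,T2).reshape(-1,3)
b=Q[(abs(Q[:,0]-.65)<.09)&(abs(Q[:,1]+.015)<.09)&(Q[:,2]>.028)&(Q[:,2]<.035)]; print('box',cv2.minAreaRect((b[:,:2]*1000).astype(np.float32)))
p=P[:250].reshape(-1,3); p=p[(p[:,2]>.028)&(p[:,2]<.036)]; print(np.percentile(p[:,0],.5),p[:,1].min(),p[:,1].max(), cv2.minAreaRect((p[:,:2]*1000).astype(np.float32)))
E
```

```text
clock: 16.0
position: [0.5827, -0.0113, 0.0072]
ee_rot: [-0.707, -0.007, 0.707, -0.007]
ft_force: [-5.3, -0.6, 3.8]
grip_width: 0.995
clock: 16.1
position: [0.5827, -0.0114, 0.0073]
ee_rot: [0.707, 0.007, -0.707, 0.007]
ft_force: [0.2, 0.2, -0.5]
grip_width: 0.988
t 16.1 pos [ 0.5827 -0.0114  0.0073] jaw -88.92 x [ 7.e-04 -1.e-04 -1.e+00] F [ 0.2  0.2 -0.5] g 84.4 j [-0.6   0.56  0.68  1.82 -0.43  0.92 -1.28]
 shift tool mm (no turn): [  1.3   3.9 -17.2]
  turn rv [ 0.0014 -0.0007 -0.0002] deg 0.1 shift after turn [  1.3   3.9 -17.2]
  turn rv [-3.1401e+00  2.0000e-04 -1.1000e-03] deg 179.9 shift after turn [ 1.3 -3.9 17.2]
box ((633.9476928710938, -14.160552978515625), (120.61918640136719, 130.87026977539062), 0.020037934184074402)
0.5964396927231342 -0.07961746673714641 0.051734641240090785 ((638.0737915039062, -14.050323486328125), (89.55809783935547, 130.1900177001953), 1.126746416091919)
```

View pics/s11.png

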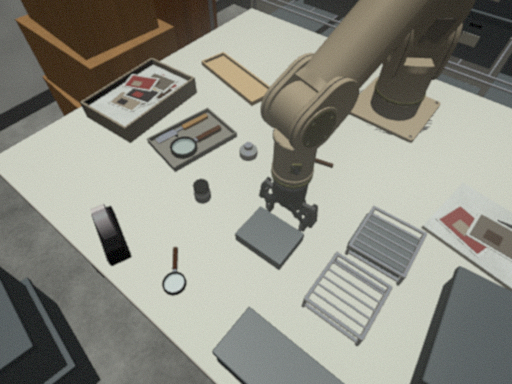

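```bash
python3 -m handwheel '0 0 -5 0 0 0 85;0 0 -6 0 0 0 85;0 0 -4 0 0 0 85;0 0 -2 0 0 0 85;0 0 0 0 0 0 85;0 0 10 0 0 0 85;0 0 20 0 0 0 85;0 0 0 0 0 0 85'
python3 - <<'E'
from h import *
plan([.6,-.015,.006],-89)
d,K,T=shot('wrist','w12.png'); P=cloud(d,K,T)
d2,K2,T2=shot('scene','s12.png'); Q=cloud(d2,K2,T2).reshape(-1,3)
b=Q[(Q[:,0]>.605)&(Q[:,0]<.75)&(abs(Q[:,1]+.015)<.09)&(Q[:,2]>.028)&(Q[:,2]<.035)]; print('box',cv2.minAreaRect((b[:,:2]*1000).astype(np.float32)))
p=P[:300].reshape(-1,3); p=p[(p[:,2]>.028)&(p[:,2]<.036)&(p[:,0]>.603)]; print(np.percentile(p[:,0],.5), cv2.minAreaRect((p[:,:2]*1000).astype(np.float32)))
E
```

```text
clock: 17.0
position: [0.5667, -0.0119, 0.007]
ee_rot: [-0.706, -0.007, 0.708, -0.006]
ft_force: [0.1, 0.5, -0.4]
grip_width: 0.997
t 17.0 pos [ 0.5667 -0.0119  0.007 ] jaw -88.97 x [-1.7e-03  6.0e-04 -1.0e+00] F [ 0.1  0.5 -0.4] g 85.1 j [-0.62  0.53  0.69  1.86 -0.42  0.91 -1.28]
 shift tool mm (no turn): [  0.9   3.7 -33.3]
  turn rv [0.0005 0.0016 0.0006] deg 0.1 shift after turn [  1.    3.7 -33.3]
  turn rv [-3.141e+00 -9.000e-04  2.600e-03] deg 180.0 shift after turn [ 1.  -3.7 33.3]
box ((659.9825439453125, -13.606887817382812), (101.47351837158203, 131.12472534179688), 0.42140763998031616)
0.6125264563202375 ((639.4398803710938, -13.965927124023438), (54.879425048828125, 130.20639038085938), 1.1528750658035278)
```

View pics/w12.png

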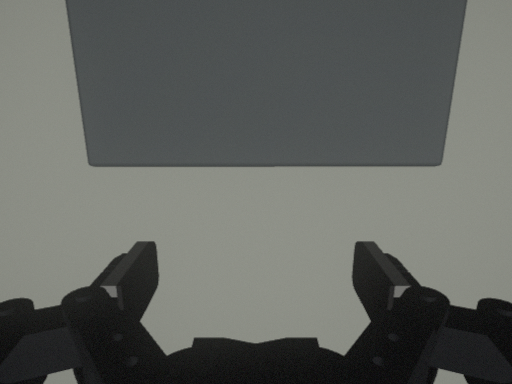

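```bash
python3 -m handwheel '-35 0 0 0 0 0 85;-35 0 0 -0.143 0 0 85;-30 0 0 -0.143 0 0 85;0 0 0 -0.143 0 0 85;0 0 0 -0.143 0 0 85;0 0 0 -0.143 0 0 85;0 0 0 -0.143 0 0 85;0 0 0 -0.143 0 0 85'
python3 -m handwheel '0 0 0 -0.143 0 0 85;0 0 0 -0.143 0 0 85;0 0 0 -0.143 0 0 85;0 0 0 -0.143 0 0 85;0 32 36 0 0 0 85;0 32 36 0 0 0 85;0 32 35 0 0 0 85;0 0 0 0 0 0 85'
python3 - <<'E'
from h import *
plan([.664,-.117,.006],1)
d,K,T=shot('wrist','w13.png'); P=cloud(d,K,T);np.save('w13.npy',P)
E
```

```text
clock: 17.9
position: [0.5698, -0.0116, 0.1076]
ee_rot: [0.616, 0.347, -0.616, 0.347]
ft_force: [-1.5, 0.1, 0.1]
grip_width: 0.998
clock: 18.7
position: [0.6694, -0.1232, 0.1064]
ee_rot: [0.495, 0.503, -0.497, 0.505]
ft_force: [-1.4, 0.5, 0.0]
grip_width: 0.996
t 18.7 pos [ 0.6694 -0.1232  0.1064] jaw 0.88 x [ 6.0e-04 -4.4e-03 -1.0e+00] F [-1.4  0.5  0. ] g 85.0 j [-0.24  0.58  0.5   1.47 -0.28  1.17  0.32]
 shift tool mm (no turn): [100.4  -5.4  -6.7]
  turn rv [-0.002   0.0044 -0.0005] deg 0.3 shift after turn [100.4  -5.3  -6.3]
  turn rv [ 3.1396e+00 -8.0000e-04 -6.9000e-03] deg 179.9 shift after turn [100.4   5.3   6.3]
```

View pics/w13.png

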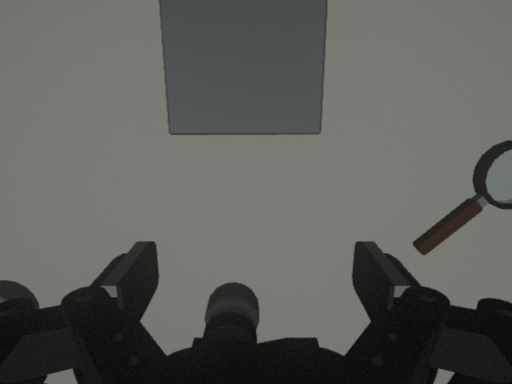

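```bash
python3 -m handwheel '0 -6 -7 0 0 0 65;20 0 0 0 0 0 65;30 0 0 0 0 0 65;30 0 0 0 0 0 65;18 0 0 0 0 0 65;0 0 0 0 0 0 65;0 0 -8 0 0 0 65;0 0 0 0 0 0 65'
python3 - <<'E'
from h import *
plan([.664,-.1,.007],1)
d,K,T=shot('wrist','w14.png'); P=cloud(d,K,T)
p=P[:300].reshape(-1,3); p=p[(p[:,2]>.028)&(p[:,2]<.036)&(p[:,1]>-.09)]; print(cv2.minAreaRect((p[:,:2]*1000).astype(np.float32)),np.percentile(p[:,1],.5))
E
```

```text
clock: 19.55
position: [0.6623, -0.0997, 0.0111]
ee_rot: [0.495, 0.505, -0.493, 0.506]
ft_force: [1.2, 1.0, -0.1]
grip_width: 0.763
t 19.55 pos [ 0.6623 -0.0997  0.0111] jaw 1.31 x [ 0.0026  0.0011 -1.    ] F [ 1.2  1.  -0.1] g 65.1 j [-0.24  0.66  0.45  1.56 -0.32  1.    0.33]
 shift tool mm (no turn): [4.1 1.7 0.3]
  turn rv [ 0.0053 -0.001  -0.0026] deg 0.3 shift after turn [4.1 1.7 0.3]
  turn rv [-3.1362e+00  4.1000e-03 -1.6000e-03] deg 179.7 shift after turn [ 4.1 -1.7 -0.3]
((662.7211303710938, -45.17477798461914), (100.59960174560547, 90.9828109741211), 1.3841139078140259) -0.08724203305270353
```

View pics/w14.png

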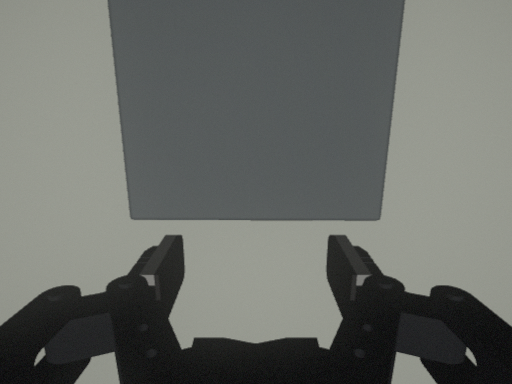

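```bash
python3 -m handwheel '3 1 -5 0.004 0 0 65;0 0 -8 0 0 0 65;0 0 -12 0 0 0 65;0 0 -14 0 0 0 65;0 0 -14 0 0 0 65;0 0 -14 0 0 0 65;0 0 -10 0 0 0 65;0 0 0 0 0 0 65'
python3 - <<'E'
from h import *
plan([.6605,.12,.007],1)
d,K,T=shot('wrist','w15.png'); P=cloud(d,K,T); np.save('w15.npy',P)
d2,K2,T2=shot('scene','s15.png'); Q=cloud(d2,K2,T2).reshape(-1,3)
b=Q[(Q[:,0]>.59)&(Q[:,0]<.75)&(Q[:,1]>-.02)&(Q[:,1]<.124)&(Q[:,2]>.028)&(Q[:,2]<.035)]; print('box',cv2.minAreaRect((b[:,:2]*1000).astype(np.float32)))
E
```

```text
clock: 20.4
position: [0.6608, -0.0216, 0.0062]
ee_rot: [0.495, 0.505, -0.495, 0.504]
ft_force: [0.1, 0.1, 0.4]
grip_width: 0.765
t 20.4 pos [ 0.6608 -0.0216  0.0062] jaw 1.14 x [-2.0e-04  1.6e-03 -1.0e+00] F [0.1 0.1 0.4] g 65.3 j [-0.36  0.65  0.44  1.59 -0.32  0.98  0.2 ]
 shift tool mm (no turn): [  -0.6    2.5 -141.6]
  turn rv [ 0.0025 -0.0016  0.0002] deg 0.2 shift after turn [  -0.8    2.2 -141.6]
  turn rv [-3.1391e+00 -2.0000e-04 -2.6000e-03] deg 179.9 shift after turn [ -0.8  -2.2 141.6]
box ((658.1182861328125, 50.93363571166992), (101.29753875732422, 138.50921630859375), 0.7717669010162354)
```

View pics/w15.png

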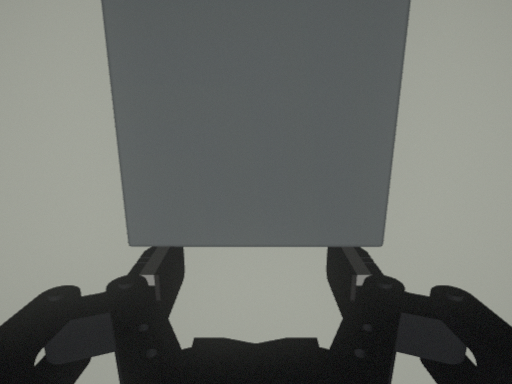

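View pics/s15.png

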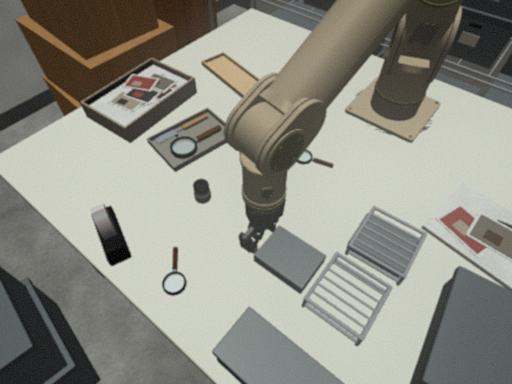

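```bash
python3 -m handwheel '0 0 -8 0 0 0 65;0 0 -12 0 0 0 65;0 0 -14 0 0 0 65;0 0 -14 0 0 0 65;0 0 -8 0 0 0 65;0 0 0 0 0 0 65'
python3 - <<'E'
from h import *
plan([.6605,.12,.007],1)
d,K,T=shot('wrist','w16.png'); P=cloud(d,K,T); np.save('w16.npy',P)
p=P.reshape(-1,3); p=p[(p[:,2]>.028)&(p[:,2]<.036)&(p[:,1]>.045)&(p[:,1]<.09)]; print(cv2.minAreaRect((p[:,:2]*1000).astype(np.float32)),np.percentile(p[:,1],.5))
E
```

```text
clock: 21.1
position: [0.6597, 0.0342, 0.0062]
ee_rot: [0.495, 0.505, -0.495, 0.505]
ft_force: [-0.6, 0.1, 0.1]
grip_width: 0.761
t 21.1 pos [0.6597 0.0342 0.0062] jaw 1.14 x [-1.0e-04  1.4e-03 -1.0e+00] F [-0.6  0.1  0.1] g 65.0 j [-0.44  0.64  0.44  1.59 -0.31  0.98  0.12]
 shift tool mm (no turn): [ -0.7   2.5 -85.8]
  turn rv [ 0.0025 -0.0014  0.0001] deg 0.2 shift after turn [ -0.8   2.3 -85.8]
  turn rv [-3.1391e+00 -1.0000e-04 -2.2000e-03] deg 179.9 shift after turn [-0.8 -2.3 85.8]
((661.0875244140625, 67.61161041259766), (99.9818115234375, 45.02854919433594), 0.16458825767040253) 0.04633346173217164
```

View pics/w16.png

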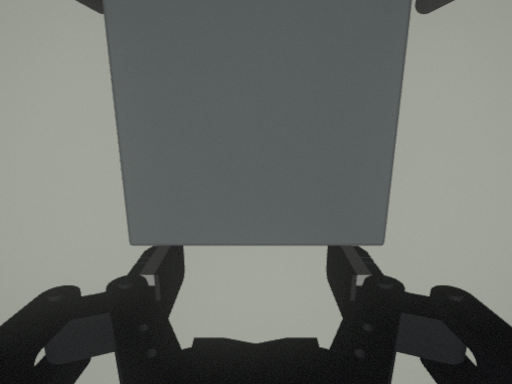

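```bash
python3 -m handwheel '0 0 -8 0 0 0 65;0 0 -12 0 0 0 65;0 0 -13 0 0 0 65;0 0 -13 0 0 0 65;0 0 -12 0 0 0 65;0 0 -10 0 0 0 65;0 0 -6 0 0 0 65;0 0 0 0 0 0 65'
python3 - <<'E'
from h import *
plan([.6605,.12,.007],1)
d,K,T=shot('wrist','w17.png'); P=cloud(d,K,T)
p=P.reshape(-1,3); p=p[(p[:,2]>.028)&(p[:,2]<.036)&(p[:,1]>.065)&(p[:,1]<.16)]; print(cv2.minAreaRect((p[:,:2]*1000).astype(np.float32)),np.percentile(p[:,1],.5))
E
```

```text
clock: 21.95
position: [0.6584, 0.107, 0.0062]
ee_rot: [0.496, 0.505, -0.495, 0.504]
ft_force: [0.1, -0.4, 0.6]
grip_width: 0.758
t 21.95 pos [0.6584 0.107  0.0062] jaw 1.06 x [-1.e-04  1.e-03 -1.e+00] F [ 0.1 -0.4  0.6] g 64.7 j [-0.54  0.65  0.43  1.57 -0.31  0.99 -0.  ]
 shift tool mm (no turn): [ -0.8   2.3 -12.9]
  turn rv [ 0.0011 -0.001   0.0001] deg 0.1 shift after turn [ -0.8   2.3 -12.9]
  turn rv [-3.1405e+00 -1.0000e-04 -1.6000e-03] deg 179.9 shift after turn [-0.8 -2.3 12.9]
((645.688720703125, 127.76760864257812), (164.4560546875, 64.46702575683594), 0.02604738250374794) 0.10051823789033049
```

View pics/w17.png

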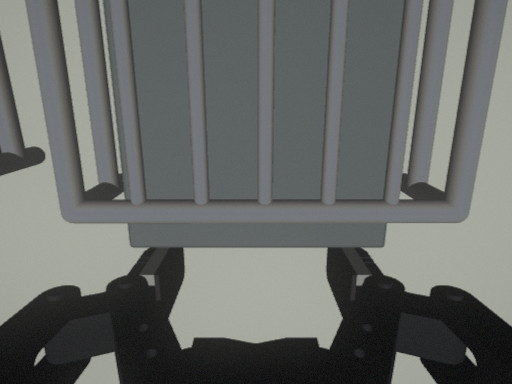

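```bash
python3 -m handwheel '0 0 -4 0 0 0 65;0 0 -4 0 0 0 65;0 0 -2 0 0 0 65'; python3 -m handwheel '0 0 -1.5 0 0 0 65';python3 -m handwheel '0 0 -1.5 0 0 0 65';
```

```text
clock: 22.3
position: [0.6582, 0.1155, 0.0061]
ee_rot: [0.496, 0.504, -0.496, 0.504]
ft_force: [-0.2, -2.5, -0.9]
grip_width: 0.758
clock: 22.4
position: [0.6582, 0.117, 0.0061]
ee_rot: [0.496, 0.504, -0.496, 0.504]
ft_force: [-0.7, -1.4, -1.1]
grip_width: 0.761
clock: 22.5
position: [0.6582, 0.1183, 0.0062]
ee_rot: [0.496, 0.504, -0.496, 0.504]
ft_force: [1.1, -1.2, -1.0]
grip_width: 0.757
```

```bash
for i in 1; do :; done; python3 -m handwheel '0 0 -1.5 0 0 0 65'; python3 -m handwheel '0 0 -1.5 0 0 0 65';python3 -m handwheel '0 0 -1 0 0 0 65'
```

```text
clock: 22.6
position: [0.6582, 0.1196, 0.0062]
ee_rot: [0.496, 0.504, -0.496, 0.504]
ft_force: [0.8, -8.0, -1.0]
grip_width: 0.764
clock: 22.7
position: [0.6582, 0.1196, 0.0062]
ee_rot: [0.495, 0.504, -0.497, 0.504]
ft_force: [-1.7, -9.0, -0.8]
grip_width: 0.761
clock: 22.8
position: [0.6583, 0.1196, 0.0062]
ee_rot: [0.495, 0.503, -0.497, 0.505]
ft_force: [-0.5, -10.2, 0.0]
grip_width: 0.761
```

```bash
python3 -m handwheel '0 0 -1.5 0 0 0 65;0 0 0 0 0 0 65'; python3 -m handwheel '0 0 5 0 0 0 65;0 0 15 0 0 0 65;0 0 20 0 0 0 65;0 0 0 0 0 0 65'
python3 - <<'E'
from h import *
plan([.6605,.12,.007],1)
d,K,T=shot('wrist','w18.png'); P=cloud(d,K,T)
p=P.reshape(-1,3); p=p[(p[:,2]>.02)&(p[:,2]<.036)&(p[:,1]>.11)&(p[:,1]<.2)&(abs(p[:,0]-.66)<.06)]; print(cv2.minAreaRect((p[:,:2]*1000).astype(np.float32)),np.percentile(p[:,1],.5))
E
```

```text
clock: 23.0
position: [0.6582, 0.1196, 0.0062]
ee_rot: [0.495, 0.503, -0.498, 0.505]
ft_force: [-1.4, -12.1, 0.5]
grip_width: 0.757
clock: 23.4
position: [0.6592, 0.0795, 0.0067]
ee_rot: [0.497, 0.503, -0.497, 0.504]
ft_force: [0.0, -0.6, 0.0]
grip_width: 0.76
t 23.4 pos [0.6592 0.0795 0.0067] jaw 0.74 x [ 6.0e-04 -1.5e-03 -1.0e+00] F [ 0.  -0.6  0. ] g 64.9 j [-0.51  0.65  0.43  1.58 -0.31  0.98  0.04]
 shift tool mm (no turn): [ -0.4   1.8 -40.5]
  turn rv [-0.0045  0.0015 -0.0006] deg 0.3 shift after turn [ -0.3   2.  -40.5]
  turn rv [ 3.137e+00 -9.000e-04 -2.300e-03] deg 179.7 shift after turn [-0.3 -2.  40.5]
((654.9273681640625, 154.9276123046875), (49.769779205322266, 109.85262298583984), 89.99211120605469) 0.1310262729655874
```

View pics/w18.png

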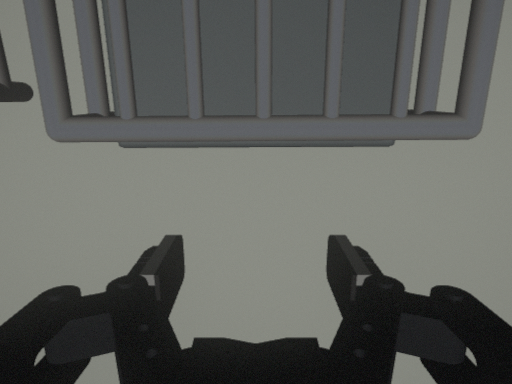

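```bash
python3 -m handwheel '-20 0 10 0 0 0 65;-40 0 10 0 0 0 65;-45 0 0 0 0 0 65;-45 0 0 0 0 0 65;0 0 0 0 0 0 65;0 0 0 0 0 0 65'
python3 - <<'E'
from h import *
d2,K2,T2=shot('scene','s19.png'); Q=cloud(d2,K2,T2).reshape(-1,3)
b=Q[(Q[:,0]>.605)&(Q[:,0]<.712)&(Q[:,1]>.1)&(Q[:,1]<.28)&(Q[:,2]>.028)&(Q[:,2]<.036)]; print('box',cv2.minAreaRect((b[:,:2]*1000).astype(np.float32)))
for t in ('paperweight','film_can'):
    for r in cams.outline_of('scene',t)[:1]:
        q=Q[r['region'].ravel()]; q=q[q[:,2]>.006]; print(t,r['box'],q.mean(0).round(3))
shot('side','sd19.png'); print(manip.get_obs()['ft_force'],manip.get_obs()['clock'])
cv2.imwrite('pics/s19z.png',cv2.resize(d2['color'][100:350,140:440],None,fx=2.4,fy=2.4,interpolation=cv2.INTER_CUBIC))
E
```

```text
clock: 24.05
position: [0.6598, 0.0649, 0.1574]
ee_rot: [0.496, 0.504, -0.494, 0.505]
ft_force: [-0.1, 0.2, -0.6]
grip_width: 0.765
box ((659.2554321289062, 195.20425415039062), (96.57890319824219, 129.78648376464844), 0.9383193850517273)
paperweight [238.0, 140.7, 19.5, 21.8] [ 0.464 -0.226  0.027]
film_can [190.9, 179.3, 20.9, 20.7] [ 0.656 -0.219  0.041]
[-0.66641148 -0.50876708  0.05369779] 24.25
```

View pics/s19z.png

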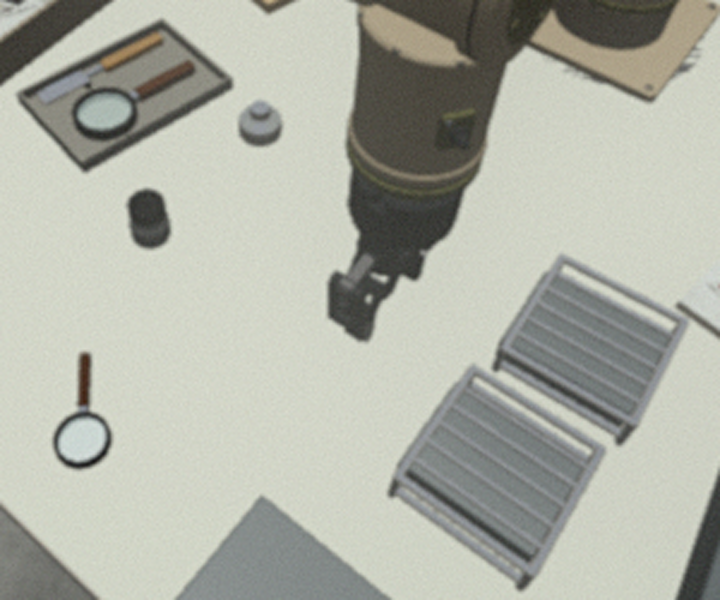

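View pics/sd19.png

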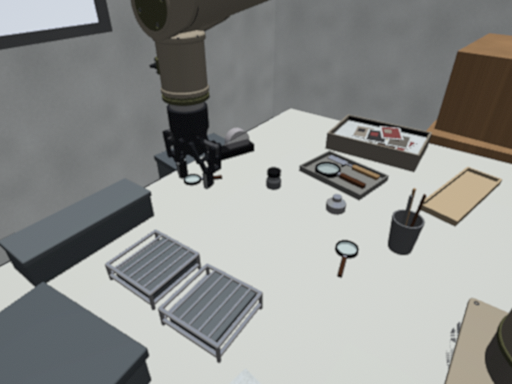

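Box is in the rack, in line with it; the magnifier lies flat in the tray, parallel to the spatula; the bystanders haven't moved. Handing in.

```bash
python3 -c "
from workcell import hand_in; print(hand_in())"
```

```text
the job is handed in; nothing more can be done
None
```

The job is done and handed in at about 24 s of the 64 s allowed; no verdict was reported.

- **Magnifier:** I lifted the 170 mm magnifier off the box and laid it flat in the tray's free lane. Its lens is at the spatula's blade end. Just before release its axis was within about 1° of the spatula's, and the pictures afterwards show it lying flat.
- **Box:** I pushed it sideways into line with the empty rack, then lengthways in until it stopped on the back rail. Resistance rose to about 12 N with no further travel. It measures about 0.9° off the table axes against about 1° for the rack. Its near edge is parallel to the mouth bar, about 4 mm proud.
- **Bystanders:** The paperweight and film can measured within 1 mm of where they started.

The last checks agreed apart from 2–3 mm on the box. The scene camera put its centre at y = 195 mm, while 197.5 mm was expected. The visible outline is partly hidden by the rack's bars, and the contact force and stop position matched a fully home box.

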